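# Change the bench over from mains to generator

### The job

Change the bench supply over from mains (blue side) to generator (yellow side) on the switch with the red grip: lift the sprung grip along the lever to free it, bring the lever to upright centre-off, let the pin drop fully into the middle notch, let go and leave it untouched there for two seconds. Then take hold again, lift it over the higher step and move the lever to the yellow side, with the pin dropped fully into that notch, and let go. Leave the switch with the black grip and the things lying about where they are.

Things in the scene. Friction and masses are not known exactly. Their poses are not given: they have to be found in the camera images.
- feed: Grey box bolted to the bench, 110 x 170 x 60 mm (x, y, z), whose lever has the RED grip; origin at the centre of its underside. Its +y end is yellow (generator), its -y end blue (mains). Two upright steel gate plates, 12 mm thick, stand 22 mm either side of the lever, up to 163 mm above the bench, with a blue, a centre and a yellow notch at lever angles -0.55, 0, +0.55 rad.
- feed_notch (a point): Centre notch of the gate, 140 mm above the bench. A 10 mm brass pin across the grip's collar locks the lever while down in a 16 mm wide notch. It clears the low step (blue to centre) at 10 mm lift and the high step (centre to yellow) at 20 mm: lifted about 15 mm, the lever leaves blue and stops firmly against the high step's side just past centre (about +0.045 rad).
- feed_pivot (a point): Point on the pivot of the red lever, 55 mm above the bench; same axes as the box. The lever turns about the box's x axis through it, so it swings in the box's y-z plane.
- feed_grip (a point): Centre of the red grip: a cylinder 32 mm across, 70 mm long along the lever, its centre 150 mm from the pivot when down, plus the lift. Its z axis points along the lever to the free end. The collar below is 22 mm across. Grip it across the box's x direction, a finger either side of the plane in which the lever swings.
- feed_lever (a joint): Angle of the red-gripped lever, rad: 0 upright (centre off), negative leaning to the box's -y (blue, mains), positive to +y (yellow, generator). In a notch it has about 0.035 rad of play each way. It stays where it is left; turning it takes about 2 N at the grip.
- feed_collar (a joint): Lift of the red grip along its lever, m: 0 fully down in a notch, at most 0.030. A spring draws it down with about 4 N at 0 and 8 N at 0.030; over a step the pin rests on the step (reads 0.010 or 0.020) and does not go down.
- other_grip (a point): Centre of the BLACK grip of a second switch box of the same size and shape, whose lever stands upright at centre off: to be left alone.
- wrench: Loose steel wrench, 190 mm long along its x, lying on the bench; bystander.
- driver: Loose screwdriver with a yellow handle, 200 mm along its x; bystander.
- hammer: Loose hammer, 270 mm along its x; bystander.
- can_mid (a point): Middle of a standing red spray can, 60 mm across, 170 mm tall; bystander.
- bearing_mid (a point): Middle of a steel bearing ring, 62 mm across, 18 mm high, lying between the switches; bystander.
- sprocket_mid (a point): Middle of a dark sprocket, 100 mm across, 16 mm high, lying flat; bystander.

How it is judged:
By the outcome, as a careful person would: the job done as asked, in the order asked, and still so for the second after the job is handed in, with the robot touching nothing.
It also fails if it takes over 58 s, if anything falls off the work surface, if the arm or the gripper's body presses on something with over 40 N, if the wrist force passes 120 N, or if a joint passes its speed limit or range.

### The arm

A 6-joint arm with a two-finger parallel gripper is mounted at the origin on the work surface. World frame = base frame: x ahead of the robot, y to its left, z up, the work surface at z = 0. Lengths are in m, angles in rad, forces in N, time in s.
With the tool pointing down it reaches from about 0.35 to 0.975 m from the base axis. Payload 17.4 kg.
Tool frame: the origin (TCP) lies between the finger pads; the fingertips stand 17 mm ahead of it and the grasp point (between the pads) lies 2 mm behind it; z points along the fingers, y is the line along which they close (so a half turn about z gives the same grasp; the last joint's range is limited). The gripper opens to 85 mm and grips with 20 to 120 N. Pads are 22 mm wide; open, the fingers measure 114 mm over their backs; the gripper's body (76 mm by 85 mm) begins 54 mm behind the grasp point. The pads swing forward as they close: fully open they stand 13 mm farther back than shut.
Start: joints at [-1.184, 0.116, 1.442, -0, 1.584, -0.038], TCP at [0.278, -0.615, 0.248] pointing down, gripper open.
Joint ranges: [-2.83, 2.83], [-0.83, 2.19], [0.07, 2.5], [-1.14, 4.28], [0.01, 3], [-2.97, 2.97]. Speed limits (rad/s): [1.89, 1.89, 2.22, 3.14, 3.14, 3.14].

### API

Orientations are given as a unit quaternion [x, y, z, w].
In Python, from cell import sensors, eyes, order gives the robot as it stands.
- The arm moves only by the tool drive_tool, never from a script. Its argument "steps" is a list of rows, each a list of 5 numbers: the shift along the tool's x, y, z in mm, then the turn about the tool's z in degrees, then the opening, from 0 (shut) to 1 (fully open). A call has 1 to 5 rows; each row shifts and turns the commanded pose from where the row before left it, along the tool's axes as they then stand; what a row does not reach is not made up. A row lasts 1/12 s, in which the tool goes at most 41.7 mm and 7.16 degrees, less where a joint would pass 70% of its speed; a pose out of reach is approached as far as the arm can. A call is refused whole if a number of a shift passes 41.7 or a number of a turn 7.16, either way. A call with a gripper value outside its range is refused whole. The fingers move at their own pace and stop on an object; "grip_force" is the grip in N (left out, the last holds). Time passes only in rows, so rows that do not move let the fingers close. It gives the time, the measured TCP pose, the force, the opening and the grip force at its end, in the units of the state.
- sensors.state(): the state, without advancing time (a new reading comes with each control period).
- eyes.get_image(name): name is "side" or "top"; returns a dict with "img" (480x640x3 uint8, blue, green, red), "depth" (480x640 float32, m along the optical axis (not along the pixel's ray), 0 where there is no reading), "mtx" (3x3 intrinsics, pixels), "camera_from_world" (4x4, takes a point from world to camera coordinates). Camera axes: x right, y down, z forward; pixel columns grow to the right and rows downward; lengths in m; the calibration is good to about 2 mm. A picture is of the moment at which its call begins.
- order.job_done(): hands the job in; it is judged then, once.
The state is a dict: "time_s": time; "qpos": joint angles; "qvel": joint speeds; "joint_efforts": joint torques, N m; "ee_pos": TCP position; "tool_rot": TCP orientation; "contact_force": force on the tool from outside, world axes, zero at the start; "moment": the same for the moment, N m; "opening": opening from 0.0 (shut) to 1.0 (fully open); "gripper_force": force on a finger pad.
Only numpy, scipy, OpenCV 4.12 (cv2) and the standard library are available. Lean on these libraries where they do the work, as an engineer would, in place of code of your own. Each camera call takes 0.05 s, during which the arm holds its last target. There are 200 camera calls.

## Working session

There is one attempt and no reset: what is moved stays moved. The work goes in short steps, Python scripts to look and compute and a tool call to move; the robot and the scene stay as the last step left them, time stands still between calls to the robot, and variables do not carry over. Pictures are saved under pics/ and viewed, at most 10 in all, crops included, and the job is handed in when it is done.

Besides the shell and the picture viewer there is one more tool, called after "Request:" as name(argument=value, ...), one argument or row to a line, values as JSON. drive_tool: Moves the arm, as the interface text tells. Its arguments: {"type":"object","properties":{"steps":{"type":"array","items":{"type":"array","items":{"type":"number"}}},"grip_force":{"type":"number"}},"required":["steps"]}

```bash
mkdir -p pics
cat > h.py <<'E'
import numpy as np, cv2
from cell import sensors, eyes, order
def cloud(d):
    K=d["mtx"];T=np.linalg.inv(d["camera_from_world"]);z=d["depth"].astype(float)
    v,u=np.mgrid[:480,:640]
    p=np.stack([(u-K[0,2])*z/K[0,0],(v-K[1,2])*z/K[1,1],z],-1)
    w=p@T[:3,:3].T+T[:3,3]; w[z==0]=np.nan
    return w
E
python3 - <<'E'
from h import *
s=sensors.state(); print({k:np.round(v,3) for k,v in s.items()})
for n in("side","top"):
    d=eyes.get_image(n); np.savez(f"{n}0.npz",**d); cv2.imwrite(f"pics/{n}0.png",d["img"]); print(n,np.round(np.linalg.inv(d["camera_from_world"]),2).tolist())
E
```

```text
{'time_s': np.float64(0.0), 'qpos': array([-1.184,  0.116,  1.442, -0.   ,  1.584, -0.038]), 'qvel': array([-0.   ,  0.001, -0.001, -0.001, -0.001, -0.   ]), 'joint_efforts': array([-3.0000e-03, -7.3199e+01, -6.3251e+01, -0.0000e+00,  6.0000e-03,
        0.0000e+00]), 'ee_pos': array([ 0.278, -0.615,  0.248]), 'tool_rot': array([ 0.978,  0.211, -0.   , -0.001]), 'contact_force': array([-0.218,  0.019, -0.387]), 'moment': array([ 0.035, -0.016,  0.044]), 'gripper_force': np.float64(0.0), 'opening': np.float64(0.998)}
side [[-0.94, -0.23, 0.26, 0.23], [-0.35, 0.65, -0.68, 0.84], [-0.01, -0.73, -0.69, 0.99], [0.0, 0.0, 0.0, 1.0]]
top [[0.02, -1.0, 0.06, 0.48], [-1.0, -0.02, 0.0, -0.01], [-0.0, -0.06, -1.0, 1.46], [0.0, 0.0, 0.0, 1.0]]
```

View pics/top0.png

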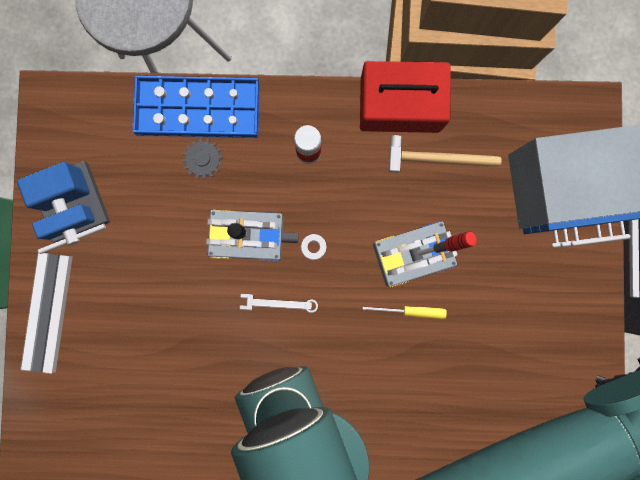

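View pics/side0.png

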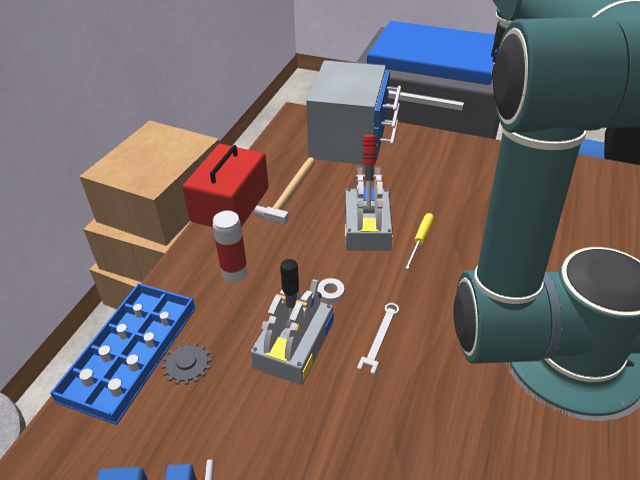

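The top view shows the red-grip box at about (415,255), its yellow end at (393,262) and its grip leaning blue at (463,240). A grey cabinet stands to the right from (510,130). The black switch is at (245,235). The side view agrees: the grip at (369,150) leans away toward the cabinet.

Run:
```python
from h import *
d=np.load("top0.npz");w=cloud(d);im=d["img"].astype(int)
roi=np.zeros((480,640),bool);roi[215:295,365:480]=1
m=roi&(w[...,2]>.05)&(w[...,2]<.068)
P=w[m];print(len(P),np.median(P[:,2]))
mm=cv2.morphologyEx(m.astype(np.uint8),cv2.MORPH_OPEN,np.ones((3,3)));n,l,st,_=cv2.connectedComponentsWithStats(mm)
P=w[mm>0]
(c,sz,a)=cv2.minAreaRect((P[:,:2]*1000).astype(np.float32));print("rect",c,sz,a)
b,g,r=[im[...,i] for i in range(3)]
yel=roi&(r>180)&(g>180)&(b<110); blu=roi&(b>150)&(r<110)
for n,q in(("yel",yel),("blu",blu)): print(n,q.sum(),np.nanmedian(w[q],0))
for n in("top","side"):
    d=np.load(n+"0.npz");w=cloud(d);im=d["img"].astype(int);b,g,r=[im[...,i] for i in range(3)]
    red=(r>90)&(g<60)&(b<60)&(w[...,2]>.13)&(abs(w[...,0]-.45)<.15)&(w[...,1]<-.1)&(w[...,1]>-.4)
    Q=w[red];print(n,"red",len(Q),np.median(Q,0),Q.min(0),Q.max(0))
    cab=(w[...,1]<-.25)&(w[...,1]>-.75)&(w[...,0]>.42)&(w[...,2]>.05)&(w[...,0]<.85)
    if n=="top": cab[:, :500]=0
    else: cab[:,:300]=0; cab[170:]=0; cab[:, 392:]=0
    C=w[cab];print("cab",len(C),np.nanpercentile(C,[1,50,99],0))
```

```text
2122 0.061491276977715614
rect (512.0482177734375, -236.2541046142578) (110.9813232421875, 170.54954528808594) 18.69805145263672
yel 24 [ 0.51273567 -0.27019523  0.13032565]
blu 74 [ 0.53491561 -0.27813776  0.06437056]
top red 205 [ 0.53738656 -0.30071558  0.19601697] [ 0.51737127 -0.32685671  0.14002185] [ 0.55559328 -0.28146705  0.22526116]
cab 11807 [[ 0.54284878 -0.68879639  0.0561648 ]
 [ 0.6734632  -0.56871106  0.19095903]
 [ 0.78397755 -0.47058259  0.19794131]]
side red 317 [ 0.53074036 -0.29663855  0.19044836] [ 0.51318731 -0.32625519  0.15527902] [ 0.55245427 -0.27445708  0.22104448]
cab 6694 [[ 0.51963116 -0.71633668  0.05278057]
 [ 0.6577234  -0.49449013  0.17908696]
 [ 0.77604747 -0.28269506  0.21066943]]
```

Request:
drive_tool(
  steps=[
    [0,0,-5,-7,1],
    [0,0,-5,-7,1],
    [0,0,-5,-7,1],
    [0,0,-5,-7,1],
    [0,0,-5,-7,1],
  ],
  grip_force=40,
)

```text
time_s: 0.52
ee_pos: [0.2781, -0.6149, 0.2731]
tool_rot: [0.867, 0.498, 0.0, -0.0]
contact_force: [0.3, -0.4, -1.0]
opening: 1.003
gripper_force: 0.0
```

Request:
drive_tool(
  steps=[
    [0,0,-5,-7,1],
    [0,0,-5,-7,1],
    [0,0,-5,-7,1],
    [0,0,-5,-7,1],
    [0,0,-5,-7,1],
  ],
)

```text
time_s: 0.93
ee_pos: [0.2782, -0.6149, 0.298]
tool_rot: [0.678, 0.735, 0.0, -0.0]
contact_force: [0.3, 0.2, -0.5]
opening: 0.997
gripper_force: 0.0
```

Request:
drive_tool(
  steps=[
    [0,0,0,-7,1],
    [0,0,0,-7,1],
    [17,28,0,0,1],
    [17,28,0,0,1],
    [17,28,0,0,1],
  ],
)

```text
time_s: 1.35
ee_pos: [0.3422, -0.5393, 0.2977]
tool_rot: [0.586, 0.81, 0.0, -0.0]
contact_force: [0.7, 0.1, 0.6]
opening: 1.003
gripper_force: 0.0
```

Request:
drive_tool(
  steps=[
    [17,28,0,0,1],
    [17,28,0,0,1],
    [17,28,0,0,1],
    [17,28,0,0,1],
    [17,28,0,0,1],
  ],
)

```text
time_s: 1.77
ee_pos: [0.4488, -0.414, 0.298]
tool_rot: [0.585, 0.811, 0.0, -0.0]
contact_force: [0.9, -0.3, -0.7]
opening: 1.0
gripper_force: 0.0
```

```bash
cat >> h.py <<'E'
from scipy.spatial.transform import Rotation as Ro
C=np.array([.512,-.236]);YAW=np.radians(18.6)
def report(th=None,s=.158):
    st=sensors.state();R=Ro.from_quat(st["tool_rot"]).as_matrix();p=np.array(st["ee_pos"])
    by=np.array([-np.sin(YAW),np.cos(YAW),0]);bx=np.array([np.cos(YAW),np.sin(YAW),0])
    O=np.array([*C,.055]);g=p-.002*R[:,2]-O
    print("t",round(float(st["time_s"]),2),"open",round(float(st["opening"]),3),"gf",np.round(st["gripper_force"],1),"F box",np.round([st["contact_force"]@bx,st["contact_force"]@by,st["contact_force"][2]],1))
    print("box-frame grasp xyz mm",np.round([g@bx*1e3,g@by*1e3,g[2]*1e3],1),"th",round(np.arctan2(g@by,g[2]),3),"r",round(np.hypot(g@by,g[2])*1e3,1),"ydir",round(np.degrees(np.arctan2(R[1,1],R[0,1])),2),"zdir",np.round(R[:,2],3))
    if th is not None:
        t=O+s*(np.sin(th)*by+np.cos(th)*np.array([0,0,1]))+.002*R[:,2]
        print("to go (tool mm)",np.round(R.T@(t-p)*1e3,1))
E
python3 -c "
from h import *
report(-.55)"
```

```text
t 1.77 open 1.0 gf 0.0 F box [ 0.7 -0.6 -0.7]
box-frame grasp xyz mm [-116.7 -148.5  245. ] th -0.545 r 286.6 ydir 18.33 zdir [-0.  0. -1.]
to go (tool mm) [ 66.5 116.4 110.3]
```

Request:
drive_tool(
  steps=[
    [17,29,0,0,1],
    [17,29,0,0,1],
    [17,29,0,0,1],
    [15.5,29.4,0,-0.3,1],
    [0,0,0,0,1],
  ],
)

```text
time_s: 2.18
ee_pos: [0.5404, -0.3119, 0.2977]
tool_rot: [0.582, 0.813, 0.001, -0.0]
contact_force: [0.5, -0.4, -0.5]
opening: 1.0
gripper_force: 0.0
```

Request:
drive_tool(
  steps=[
    [0,0,20,0,1],
    [0,0,20,0,1],
    [0,0,20,0,1],
    [0,0,0,0,1],
    [0,0,0,0,1],
  ],
)

```text
time_s: 2.6
ee_pos: [0.5372, -0.3156, 0.2377]
tool_rot: [0.583, 0.812, -0.0, -0.001]
contact_force: [0.3, -0.4, 0.7]
opening: 1.005
gripper_force: 0.0
```

Run:
```python
from h import *
report(-.55)
a=eyes.get_image("top")["img"][150:330,340:560];b=eyes.get_image("side")["img"][60:270,280:480]
cv2.imwrite("pics/g1.png",np.hstack([cv2.resize(a,(400,400*180//220)),cv2.resize(b,(400,400*180//220))]))
```

```text
t 2.6 open 1.005 gf 0.0 F box [ 0.2 -0.5  0.7]
box-frame grasp xyz mm [ -1.5 -83.5 184.7] th -0.425 r 202.7 ydir 18.64 zdir [-0.002  0.001 -1.   ]
to go (tool mm) [ 0.9  1.6 50. ]
```

View pics/g1.png

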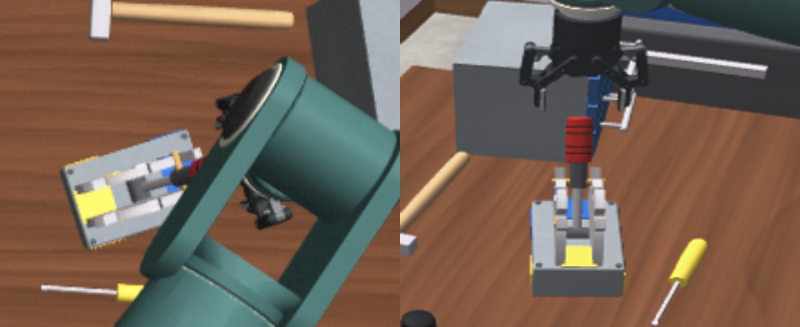

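The picture shows the open fingertips at (541,95) and (628,97) in the right half, one each side of the red grip at (579,140). The hand is centred above it, so I'll descend and close.

Request:
drive_tool(
  steps=[
    [0.9,1.6,17,0,1],
    [0,0,17,0,1],
    [0,0,16,0,1],
    [0,0,0,0,1],
    [0,0,0,0,0.6],
  ],
)

```text
time_s: 3.12
ee_pos: [0.5389, -0.3145, 0.1892]
tool_rot: [0.583, 0.812, 0.0, 0.0]
contact_force: [0.7, -0.6, -0.1]
opening: 0.882
gripper_force: 0.0
```

Request:
drive_tool(
  steps=[
    [0,0,0,0,0.2],
    [0,0,0,0,0],
    [0,0,0,0,0],
    [0,0,0,0,0],
    [0,0,0,0,0],
  ],
)

```text
time_s: 3.53
ee_pos: [0.5384, -0.3151, 0.1895]
tool_rot: [0.583, 0.812, -0.001, 0.0]
contact_force: [-8.0, -4.6, 5.8]
opening: 0.365
gripper_force: 39.2
```

```bash
python3 -c "
from h import *
report(-.55)"
```

```text
t 3.53 open 0.365 gf 39.2 F box [-9.1 -1.8  5.8]
box-frame grasp xyz mm [ -0.2 -83.4 136.5] th -0.548 r 160.0 ydir 18.62 zdir [-0.    -0.002 -1.   ]
to go (tool mm) [0.8 0.2 1.8]
```

Request:
drive_tool(
  steps=[
    [-2.6,0,-4.3,0,0],
    [-2.6,0,-4.3,0,0],
    [-2.6,0,-4.3,0,0],
    [0,0,0,0,0],
    [0,0,0,0,0],
  ],
)

```text
time_s: 3.95
ee_pos: [0.5405, -0.3217, 0.2008]
tool_rot: [0.583, 0.812, -0.0, -0.001]
contact_force: [-7.8, 1.3, -4.3]
opening: 0.364
gripper_force: 40.2
```

Run:
```python
from h import *
report(-.5,.175)
b=eyes.get_image("side")["img"][60:270,280:480];cv2.imwrite("pics/g2.png",cv2.resize(b,(600,600),interpolation=cv2.INTER_CUBIC))
```

```text
t 3.95 open 0.364 gf 40.2 F box [-7.   3.8 -4.3]
box-frame grasp xyz mm [ -0.3 -90.3 147.8] th -0.548 r 173.2 ydir 18.62 zdir [-0.002  0.001 -1.   ]
to go (tool mm) [ 6.4  0.3 -5.7]
```

View pics/g2.png

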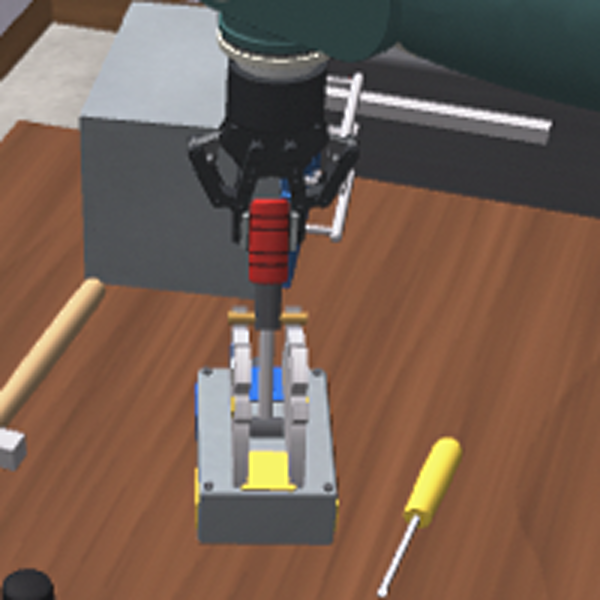

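The pin at (268,316) has risen clear of the blue notch with the grip held. Next is the swing toward centre.

Request:
drive_tool(
  steps=[
    [7,0,-5,0,0],
    [7.2,0,-4.8,0,0],
    [8,0,-3.5,0,0],
    [8,0,-3.3,0,0],
    [0,0,0,0,0],
  ],
)

```text
time_s: 4.42
ee_pos: [0.5307, -0.2923, 0.2185]
tool_rot: [0.583, 0.812, -0.001, -0.0]
contact_force: [-8.8, -1.5, -6.5]
opening: 0.366
gripper_force: 40.4
```

```bash
python3 -c "
from h import *
report(-.35,.175)"
```

```text
t 4.42 open 0.366 gf 40.4 F box [-8.9  1.4 -6.5]
box-frame grasp xyz mm [ -0.2 -59.4 165.5] th -0.344 r 175.8 ydir 18.65 zdir [-0.001 -0.001 -1.   ]
to go (tool mm) [-0.7  0.2  1.1]
```

Request:
drive_tool(
  steps=[
    [8,0,-2,0,0],
    [8,0,-1.9,0,0],
    [8.5,0,-1.8,0,0],
    [8.5,0,-1.6,0,0],
    [0,0,0,0,0],
  ],
)

```text
time_s: 4.83
ee_pos: [0.5201, -0.2609, 0.2255]
tool_rot: [0.583, 0.812, -0.001, -0.0]
contact_force: [-8.3, -1.2, -5.8]
opening: 0.364
gripper_force: 40.3
```

Request:
drive_tool(
  steps=[
    [8.5,0,-1,0,0],
    [8.5,0,-0.8,0,0],
    [5,0,-0.1,0,0],
    [4,0,-0.1,0,0],
    [0,0,0,0,0],
  ],
)

```text
time_s: 5.25
ee_pos: [0.512, -0.2369, 0.2274]
tool_rot: [0.583, 0.812, -0.001, -0.0]
contact_force: [-6.6, -3.6, -5.5]
opening: 0.361
gripper_force: 40.2
```

Run:
```python
from h import *
report(0,.160)
b=eyes.get_image("side")["img"][60:270,280:480];cv2.imwrite("pics/g3.png",cv2.resize(b,(600,600),interpolation=cv2.INTER_CUBIC))
```

```text
t 5.25 open 0.361 gf 40.2 F box [-7.4 -1.3 -5.5]
box-frame grasp xyz mm [ -0.3  -0.9 174.4] th -0.005 r 174.4 ydir 18.64 zdir [-0.001 -0.001 -1.   ]
to go (tool mm) [ 0.9  0.3 14.4]
```

View pics/g3.png

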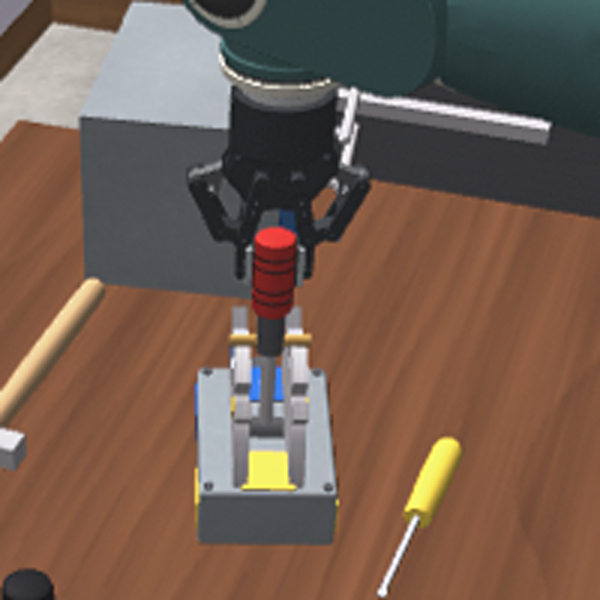

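The lever stands upright with the pin at (270,340) above the centre notch. I'll lower it.

Request:
drive_tool(
  steps=[
    [0.5,0,4,0,0],
    [0,0,4,0,0],
    [0,0,4,0,0],
    [0,0,3,0,0],
    [0,0,0,0,0],
  ],
)

```text
time_s: 5.72
ee_pos: [0.5122, -0.2365, 0.2154]
tool_rot: [0.583, 0.812, -0.0, 0.001]
contact_force: [-16.1, 5.8, 20.1]
opening: 0.365
gripper_force: 42.9
```

```bash
python3 -c "
from h import *
report(0,.160)"
```

```text
t 5.72 open 0.365 gf 42.9 F box [-13.4  10.6  20.1]
box-frame grasp xyz mm [  0.   -0.6 162.4] th -0.003 r 162.4 ydir 18.65 zdir [ 0.001 -0.001 -1.   ]
to go (tool mm) [ 0.6 -0.   2.4]
```

Request:
drive_tool(
  steps=[
    [0,0,-2,0,0],
    [0,0,0,0,0.5],
    [0,0,0,0,1],
    [0,0,0,0,1],
    [0,0,0,0,1],
  ],
)

```text
time_s: 6.13
ee_pos: [0.5128, -0.2366, 0.2145]
tool_rot: [0.583, 0.812, 0.0, 0.0]
contact_force: [0.0, 0.1, -0.1]
opening: 0.904
gripper_force: 0.0
```

Request:
drive_tool(
  steps=[
    [0,0,0,0,1],
    [0,0,0,0,1],
    [0,0,0,0,1],
    [0,0,0,0,1],
    [0,0,0,0,1],
  ],
)

```text
time_s: 6.55
ee_pos: [0.5126, -0.2367, 0.2141]
tool_rot: [0.583, 0.812, 0.0, -0.0]
contact_force: [-0.1, -0.1, 0.6]
opening: 1.0
gripper_force: 0.0
```

Run:
```python
from h import *
report(0,.160)
d=eyes.get_image("side")
for th in(-.55,0,.55):
  for r in(.085,.105):pass
w=cloud(d);im=d["img"].astype(int);b,g,r=[im[...,i] for i in range(3)]
by=np.array([-np.sin(YAW),np.cos(YAW),0]);bx=np.array([np.cos(YAW),np.sin(YAW),0])
def st(w,im,n):
    b,g,r=[im[...,i] for i in range(3)]
    red=(r>90)&(g<60)&(b<60)&(w[...,2]>.13)&(np.hypot(w[...,0]-C[0],w[...,1]-C[1])<.14)
    Q=w[red]-[*C,.055];q=np.c_[Q@bx,Q@by,Q[:,2]]*1e3;print(n,len(q),"med",np.round(np.median(q,0),1),"p1",np.round(np.percentile(q,1,0),1),"p99",np.round(np.percentile(q,99,0),1))
st(w,im,"side now")
o=np.load("side0.npz");st(cloud(o),o["img"].astype(int),"side start")
cv2.imwrite("pics/g4.png",cv2.resize(d["img"][110:250,310:430],(600,600*140//120) if 0 else (514,600),interpolation=cv2.INTER_CUBIC))
```

```text
t 6.55 open 1.0 gf 0.0 F box [-0.2 -0.1  0.6]
box-frame grasp xyz mm [  0.4  -0.9 161.1] th -0.006 r 161.1 ydir 18.63 zdir [-0.  0. -1.]
to go (tool mm) [ 0.9 -0.4  1.1]
side now 250 med [ -0.4  11.4 153.8] p1 [-16.6  -2.2 117.2] p99 [ 13.   18.2 186.2]
side start 317 med [ -0.9 -64.  135.4] p1 [-16.8 -87.2 105. ] p99 [ 13.1 -44.2 164.7]
```

View pics/g4.png

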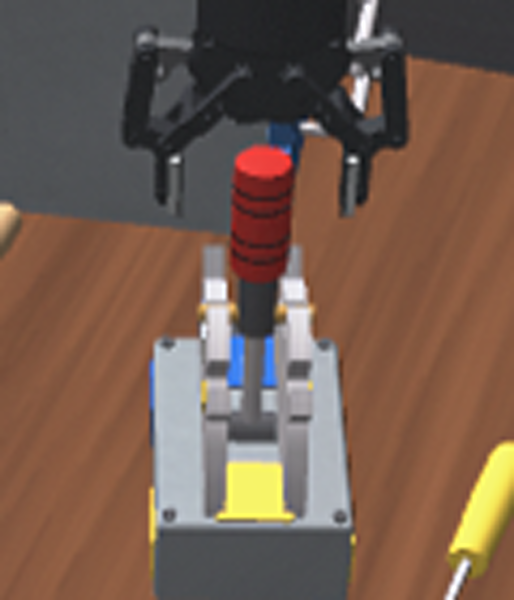

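The opened fingers at (175,200) and (348,200) are clear of the upright grip, and the pin ends at (203,310) and (307,310) are down in the centre notch. I'll back the hand away for the two-second rest and check how far the pin has dropped.

Request:
drive_tool(
  steps=[
    [0,0,-25,0,1],
    [0,0,-25,0,1],
    [0,0,-25,0,1],
    [0,0,-25,0,1],
    [-20,0,0,0,1],
  ],
)

```text
time_s: 7.02
ee_pos: [0.5195, -0.2545, 0.3204]
tool_rot: [0.583, 0.813, 0.001, 0.003]
contact_force: [0.4, -0.4, 1.5]
opening: 0.999
gripper_force: 0.0
```

Request:
drive_tool(
  steps=[
    [-30,0,0,0,1],
    [-30,0,0,0,1],
    [-30,0,0,0,1],
    [-30,0,0,0,1],
    [0,0,0,0,1],
  ],
)

```text
time_s: 7.43
ee_pos: [0.5579, -0.3732, 0.3123]
tool_rot: [0.584, 0.812, -0.0, -0.001]
contact_force: [0.4, -0.1, -1.0]
opening: 0.999
gripper_force: 0.0
```

```bash
cat >> h.py <<'E'
def grip(tag,d):
    w=cloud(d);im=d["img"].astype(int);b,g,r=[im[...,i] for i in range(3)]
    by=np.array([-np.sin(YAW),np.cos(YAW),0]);bx=np.array([np.cos(YAW),np.sin(YAW),0])
    red=(r>70)&(g<60)&(b<60)&(r>2*g)&(w[...,2]>.13)&(np.hypot(w[...,0]-C[0],w[...,1]-C[1])<.14)
    Q=w[red]-[*C,.055];q=np.c_[Q@bx,Q@by,Q[:,2]]*1e3
    from scipy.optimize import least_squares
    def f(p):  # th, top r, dx : signed distance to capped cylinder
        a=np.array([0,np.sin(p[0]),np.cos(p[0])]);v=q-[p[2],0,0];s=v@a
        rad=np.linalg.norm(v-s[:,None]*a,axis=1)
        dr,ds=rad-16,s-p[1]
        return np.where((dr>0)&(ds>0),np.hypot(dr,ds),np.maximum(dr,ds))
    y,z=np.median(q[:,1:],0)
    r_=least_squares(f,[np.arctan2(y,z),185,0],loss="soft_l1")
    print(tag,len(q),"th,toprad,dx",np.round(r_.x,3),"rms",round(float(np.sqrt((r_.fun**2).mean())),2))
E
python3 - <<'E'
from h import *
report()
for n in("side","top"):
    grip(n+" start",np.load(n+"0.npz"))
    d=eyes.get_image(n);np.savez(n+"1.npz",**d);grip(n+" now",d)
a=np.load("side1.npz")["img"][110:250,310:430];b=np.load("top1.npz")["img"][200:300,360:480]
cv2.imwrite("pics/g5.png",np.hstack([cv2.resize(a,(400,467),interpolation=cv2.INTER_CUBIC),cv2.resize(b,(400,467),interpolation=cv2.INTER_CUBIC)]))
E
```

```text
t 7.43 open 0.999 gf 0.0 F box [ 0.4 -0.2 -1. ]
box-frame grasp xyz mm [  -0.3 -144.7  259.3] th -0.509 r 297.0 ydir 18.51 zdir [-0.002  0.    -1.   ]
side start 348 th,toprad,dx [ -0.525 182.057  -2.6  ] rms 2.24
side now 284 th,toprad,dx [-1.30000e-02  1.84544e+02 -2.50700e+00] rms 1.83
top start 271 th,toprad,dx [ -0.543 189.582   0.355] rms 1.56
top now 64 th,toprad,dx [-3.50000e-02  1.88274e+02  7.48000e-01] rms 0.91
```

View pics/g5.png

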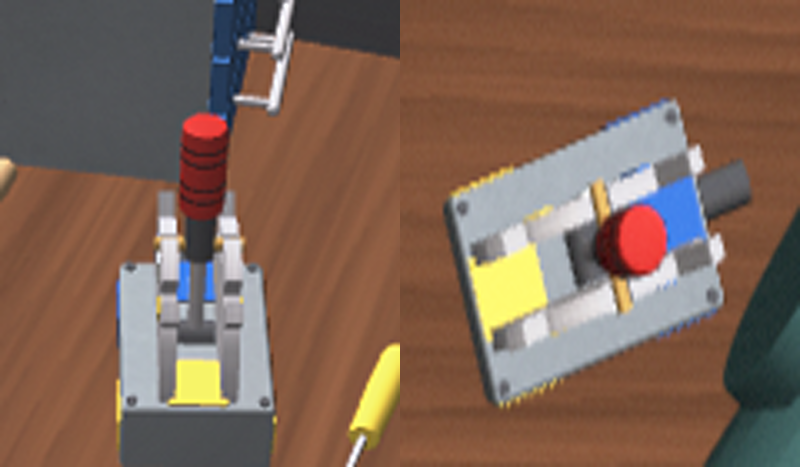

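The lever is upright (-0.01 to -0.03 rad, within play), the grip's end is at the same radius as at the start, so the pin is fully down, and nothing touches it. Now I'll wait out the rest period, then return.

Request:
drive_tool(
  steps=[
    [0,0,0,0,1],
    [0,0,0,0,1],
    [0,0,0,0,1],
    [0,0,0,0,1],
    [0,0,0,0,1],
  ],
)

```text
time_s: 7.95
ee_pos: [0.5574, -0.3689, 0.3145]
tool_rot: [0.583, 0.812, -0.0, 0.0]
contact_force: [0.6, 0.3, -0.0]
opening: 1.002
gripper_force: 0.0
```

Request:
drive_tool(
  steps=[
    [0,0,0,0,1],
    [0,0,0,0,1],
    [0,0,0,0,1],
    [0,0,0,0,1],
    [0,0,0,0,1],
  ],
)

```text
time_s: 8.37
ee_pos: [0.5574, -0.3694, 0.3141]
tool_rot: [0.583, 0.812, 0.0, -0.0]
contact_force: [0.0, 0.4, 0.3]
opening: 0.999
gripper_force: 0.0
```

Request:
drive_tool(
  steps=[
    [0,0,0,0,1],
    [0,0,0,0,1],
    [0,0,0,0,1],
    [0,0,0,0,1],
    [0,0,0,0,1],
  ],
)

```text
time_s: 8.78
ee_pos: [0.5574, -0.3694, 0.3141]
tool_rot: [0.583, 0.812, -0.0, -0.0]
contact_force: [-0.1, -0.2, -0.2]
opening: 1.0
gripper_force: 0.0
```

Request:
drive_tool(
  steps=[
    [0,0,0,0,1],
    [0,0,0,0,1],
    [0,0,0,0,1],
    [0,0,0,0,1],
    [0,0,0,0,1],
  ],
)

```text
time_s: 9.2
ee_pos: [0.5574, -0.3694, 0.3141]
tool_rot: [0.583, 0.812, -0.0, 0.0]
contact_force: [-0.2, -0.7, 0.2]
opening: 0.997
gripper_force: 0.0
```

Request:
drive_tool(
  steps=[
    [30,0,0,0,1],
    [30,0,0,0,1],
    [30,0,0,0,1],
    [30,0,0,0,1],
    [20,0,0,0,1],
  ],
)

```text
time_s: 9.62
ee_pos: [0.5118, -0.2348, 0.3144]
tool_rot: [0.583, 0.812, 0.0, 0.0]
contact_force: [-0.3, -0.2, -0.0]
opening: 0.994
gripper_force: 0.0
```

Request:
drive_tool(
  steps=[
    [0,0,0,0,1],
    [0,0,25,0,1],
    [0,0,25,0,1],
    [0,0,0,0,1],
    [0,0,0,0,1],
  ],
)

```text
time_s: 10.03
ee_pos: [0.5124, -0.2368, 0.2636]
tool_rot: [0.583, 0.812, -0.0, -0.001]
contact_force: [-0.0, -0.3, 0.1]
opening: 0.998
gripper_force: 0.0
```

```bash
python3 -c "
from h import *
report(-.01,.161);grip('side',eyes.get_image('side'))"
```

```text
t 10.03 open 0.998 gf 0.0 F box [-0.1 -0.2  0.1]
box-frame grasp xyz mm [ 1.000e-01 -9.000e-01  2.106e+02] th -0.004 r 210.6 ydir 18.63 zdir [-0.002  0.001 -1.   ]
to go (tool mm) [-0.8 -0.  49.6]
side 282 th,toprad,dx [-1.4000e-02  1.8409e+02 -2.6680e+00] rms 2.1
```

Request:
drive_tool(
  steps=[
    [-0.8,-0.8,17,0,1],
    [0,0,17,0,1],
    [0,0,15,0,1],
    [0,0,0,0,1],
    [0,0,0,0,0.6],
  ],
)

```text
time_s: 10.5
ee_pos: [0.5122, -0.2379, 0.2156]
tool_rot: [0.583, 0.812, -0.0, -0.0]
contact_force: [0.5, -0.2, 0.2]
opening: 0.884
gripper_force: 0.0
```

Request:
drive_tool(
  steps=[
    [0,0,0,0,0.2],
    [0,0,0,0,0],
    [0,0,0,0,0],
    [0,0,0,0,0],
    [0,0,0,0,0],
  ],
)

```text
time_s: 10.92
ee_pos: [0.5121, -0.2379, 0.2161]
tool_rot: [0.583, 0.812, -0.0, 0.0]
contact_force: [-3.6, -0.2, 6.1]
opening: 0.364
gripper_force: 39.2
```

```bash
python3 -c "
from h import *
report(-.01,.186)"
```

```text
t 10.92 open 0.364 gf 39.2 F box [-3.5  0.9  6.1]
box-frame grasp xyz mm [ -0.5  -1.9 163.1] th -0.011 r 163.1 ydir 18.63 zdir [ 0.    -0.001 -1.   ]
to go (tool mm) [ -0.    0.5 -22.9]
```

Request:
drive_tool(
  steps=[
    [0,0,-7,0,0],
    [0,0,-7,0,0],
    [0,0,-7,0,0],
    [0,0,-5.5,0,0],
    [0,0,0,0,0],
  ],
)

```text
time_s: 11.33
ee_pos: [0.5121, -0.2379, 0.2428]
tool_rot: [0.583, 0.812, -0.0, 0.0]
contact_force: [-2.6, -2.5, -7.5]
opening: 0.365
gripper_force: 40.5
```

```bash
python3 -c "
from h import *
report(.1,.188);grip('side',eyes.get_image('side'))"
```

```text
t 11.33 open 0.365 gf 40.5 F box [-3.3 -1.6 -7.5]
box-frame grasp xyz mm [ -0.5  -1.9 189.8] th -0.01 r 189.9 ydir 18.63 zdir [ 0.    -0.001 -1.   ]
to go (tool mm) [20.6  0.5  2.8]
side 294 th,toprad,dx [-1.10000e-02  2.11501e+02 -2.26200e+00] rms 1.87
```

Request:
drive_tool(
  steps=[
    [7,0,0.7,0,0],
    [7,0,1,0,0],
    [6.7,0,1,0,0],
    [9.2,0,1.2,0,0],
    [9.3,0,1.6,0,0],
  ],
)

```text
time_s: 11.8
ee_pos: [0.4994, -0.2004, 0.2359]
tool_rot: [0.583, 0.812, -0.0, 0.0]
contact_force: [-2.2, -5.9, -7.3]
opening: 0.365
gripper_force: 40.9
```

Request:
drive_tool(
  steps=[
    [9.2,0,2.1,0,0],
    [9.1,0,2.6,0,0],
    [8.8,0,3,0,0],
    [8.8,0,3.4,0,0],
    [0,0,0,0,0],
  ],
)

```text
time_s: 12.22
ee_pos: [0.4876, -0.1656, 0.2246]
tool_rot: [0.583, 0.812, -0.0, -0.0]
contact_force: [-2.8, -3.0, -7.9]
opening: 0.362
gripper_force: 41.6
```

```bash
python3 -c "
from h import *
report(.55,.188);grip('side',eyes.get_image('side'))"
```

```text
t 12.22 open 0.362 gf 41.6 F box [-3.6 -2.  -7.9]
box-frame grasp xyz mm [ -0.6  74.5 171.6] th 0.41 r 187.0 ydir 18.67 zdir [-0. -0. -1.]
to go (tool mm) [23.8  0.7 11.3]
side 239 th,toprad,dx [  0.384 206.491  -2.134] rms 1.5
```

Request:
drive_tool(
  steps=[
    [8,0,3.5,0,0],
    [8,0,3.8,0,0],
    [7.5,0,4,0,0],
    [0,0,0,0,0],
    [0,0,0,0,0],
  ],
)

```text
time_s: 12.68
ee_pos: [0.4806, -0.1445, 0.2138]
tool_rot: [0.583, 0.812, -0.0, -0.0]
contact_force: [-2.7, -3.7, -7.2]
opening: 0.362
gripper_force: 40.7
```

```bash
python3 -c "
from h import *
report(.55,.163);grip('side',eyes.get_image('side'))"
```

```text
t 12.68 open 0.362 gf 40.7 F box [-3.7 -2.7 -7.2]
box-frame grasp xyz mm [ -0.6  96.8 160.8] th 0.542 r 187.6 ydir 18.66 zdir [-0. -0. -1.]
to go (tool mm) [-11.6   0.6  21.8]
side 223 th,toprad,dx [  0.507 247.338  -2.01 ] rms 5.56
```

Request:
drive_tool(
  steps=[
    [-3,0,5.3,0,0],
    [-3,0,5.3,0,0],
    [-2.8,0,5.3,0,0],
    [-2,0,4,0,0],
    [0,0,0,0,0],
  ],
)

```text
time_s: 13.15
ee_pos: [0.4837, -0.1529, 0.1943]
tool_rot: [0.583, 0.813, 0.002, -0.002]
contact_force: [-15.4, 19.2, 7.4]
opening: 0.365
gripper_force: 43.4
```

```bash
python3 -c "
from h import *
report(.55,.163);grip('side',eyes.get_image('side'))"
```

```text
t 13.15 open 0.365 gf 43.4 F box [-8.5 23.1  7.4]
box-frame grasp xyz mm [ -0.3  87.8 141.3] th 0.556 r 166.3 ydir 18.69 zdir [-0.002  0.005 -1.   ]
to go (tool mm) [-2.6  0.3  2.3]
side 223 th,toprad,dx [  0.526 187.057  -2.389] rms 1.92
```

Request:
drive_tool(
  steps=[
    [1,0,-1,0,0],
    [0,0,0,0,0.5],
    [0,0,0,0,1],
    [0,0,0,0,1],
    [0,0,0,0,1],
  ],
)

```text
time_s: 13.62
ee_pos: [0.4841, -0.1538, 0.1953]
tool_rot: [0.583, 0.812, 0.0, 0.0]
contact_force: [-0.5, 0.3, 0.5]
opening: 0.9
gripper_force: 0.0
```

Request:
drive_tool(
  steps=[
    [0,0,0,0,1],
    [0,0,-25,0,1],
    [0,0,-25,0,1],
    [0,0,-25,0,1],
    [0,0,-25,0,1],
  ],
)

```text
time_s: 14.03
ee_pos: [0.4837, -0.1536, 0.2961]
tool_rot: [0.583, 0.812, 0.0, 0.0]
contact_force: [0.2, -0.6, 0.7]
opening: 1.003
gripper_force: 0.0
```

Request:
drive_tool(
  steps=[
    [-35,0,-10,0,1],
    [-35,0,0,0,1],
    [-35,0,0,0,1],
    [-35,0,0,0,1],
    [-35,0,0,0,1],
  ],
)

```text
time_s: 14.45
ee_pos: [0.5401, -0.3212, 0.305]
tool_rot: [0.583, 0.812, 0.0, 0.0]
contact_force: [0.2, 1.0, 0.4]
opening: 1.001
gripper_force: 0.0
```

Request:
drive_tool(
  steps=[
    [-35,0,0,0,1],
    [-35,0,0,0,1],
    [0,0,0,0,1],
    [0,0,0,0,1],
    [0,0,0,0,1],
  ],
)

```text
time_s: 14.87
ee_pos: [0.562, -0.3856, 0.3046]
tool_rot: [0.583, 0.812, 0.0, -0.0]
contact_force: [-0.5, 0.8, -0.0]
opening: 1.0
gripper_force: 0.0
```

Run:
```python
from h import *
report()
for n in("side","top"):
    d=eyes.get_image(n);np.savez(n+"2.npz",**d);grip(n+" now",d)
a=np.load("side2.npz")["img"][110:250,310:430];b=np.load("top2.npz")["img"][200:300,360:480]
cv2.imwrite("pics/g6.png",np.hstack([cv2.resize(a,(400,467),interpolation=cv2.INTER_CUBIC),cv2.resize(b,(400,467),interpolation=cv2.INTER_CUBIC)]))
```

```text
t 14.87 open 1.0 gf 0.0 F box [-0.2  0.9 -0. ]
box-frame grasp xyz mm [  -0.3 -157.7  251.6] th -0.56 r 296.9 ydir 18.63 zdir [-0.  0. -1.]
side now 212 th,toprad,dx [  0.53  187.583  -2.423] rms 1.76
top now 285 th,toprad,dx [  0.518 185.704   0.602] rms 1.59
```

View pics/g6.png

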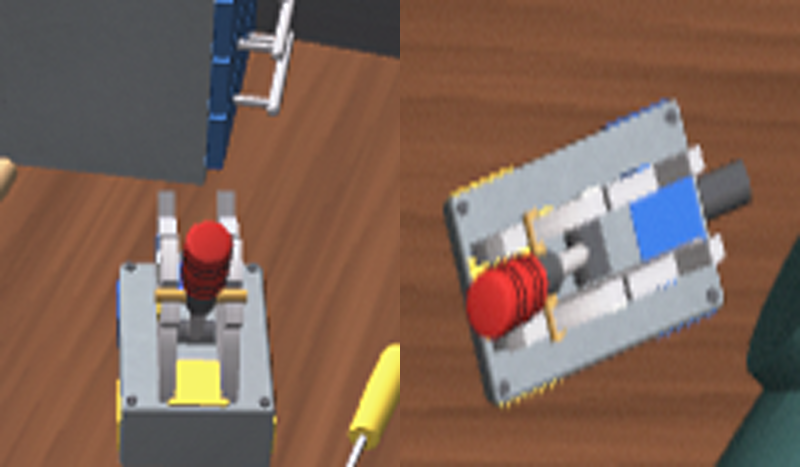

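The grip now leans to the yellow end at (500,300) in the top crop, with the pin across the yellow notch at (543,275) and the hand clear. One last check: the pin's radius from the pivot, compared with the other two notches.

Run:
```python
from h import *
by=np.array([-np.sin(YAW),np.cos(YAW),0]);bx=np.array([np.cos(YAW),np.sin(YAW),0])
for k in("0","1","2"):
  for n in("side","top"):
    d=np.load(n+k+".npz");w=cloud(d);h=cv2.cvtColor(d["img"],cv2.COLOR_BGR2HSV).astype(int);Q=w-[*C,.055]
    x,y,z=[Q@bx*1e3,Q@by*1e3,Q[...,2]*1e3]
    r=np.hypot(y,z)
    m=(h[...,0]>12)&(h[...,0]<27)&(h[...,1]>110)&(abs(x)<45)&(abs(y)<80)&(z>55)
    print(n+k,m.sum(),"th",np.round(np.median(np.arctan2(y[m],z[m])),3) if m.any() else 0,"r med/max",np.round([np.median(r[m]),r[m].max()],1) if m.any() else 0)
# bystanders moved?
a,b=np.load("top0.npz"),np.load("top2.npz")
df=np.abs(a["img"].astype(int)-b["img"]).max(-1)>40
df[:,360:]=0; df[340:]=0; print("changed px left part",df.sum())
report()
```

```text
side0 31 th -0.456 r med/max [84.  89.8]
top0 60 th -0.512 r med/max [ 89.5 108.5]
side1 33 th 0.064 r med/max [88.  95.9]
top1 66 th -0.013 r med/max [ 90.  133.1]
side2 61 th 0.553 r med/max [ 91.6 126.4]
top2 52 th 0.503 r med/max [ 91.  164.8]
changed px left part 0
t 14.97 open 0.998 gf 0.0 F box [ 0.3 -0.8 -0.4]
box-frame grasp xyz mm [-1.000e-01 -1.571e+02  2.524e+02] th -0.557 r 297.2 ydir 18.68 zdir [ 0.001 -0.    -1.   ]
```

```bash
python3 -c "
from h import *
print(order.job_done())"
```

```text
the job is handed in; nothing more can be done
None
```

The red-grip switch went from blue to centre-off, rested there untouched for over two seconds, and was then lifted over the high step to yellow. The camera readings show the pin down in the yellow notch. The hand is clear, the black-grip switch and the items around it did not move, and the job was handed in at about 15 s.

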